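# Set the packing counter to mugs

### The job

The next carton takes mugs: push the tab of the packing counter's rotary selector round until it points at the middle of the mug label (the ring with a handle), and only then press the round confirm button fully down and let it spring back. Do it with the fingertips: do not pull the selector up, and leave the mugs, cup, tape core and carton where they stand. Finish clear of everything, with the tab still pointing at the mug label.

Things in the scene. Friction and masses are not known exactly. Their poses are not given: they have to be found in the camera images.
- counter: Packing counter: a fixed low grey box 290 (x) x 355 (y) x 50 mm high on the bench. Origin on the selector's vertical axis, at bench height; its -x side faces the robot, y points left, turned by up to 20 degrees. In its own frame it spans x -145 to 145 and y -215 to 140 mm. Apart from the selector, five label plates, button and small cup its top is flat.
- selector (a joint): Angle of the rotary selector about its vertical axis, rad, counter-clockwise from above positive; at q the tab points along (-cos q, -sin q) in the counter's frame. Stops at -2.5 and 2.5; labels at -2.09, -1.05, 0, 1.05, 2.09. No clicks: friction (0.12 N m, 1.5 N at the tab) holds it where it is left. A grey disc 88 mm across, its top 22 mm above the counter's, with one upright tab at its rim.
- tab (a point): Point on the top edge of the selector's tab, 78 mm from the axis, 92 mm above the bench. The tab is an upright grey fin 12 mm thick, reaching from the disc's rim (44 mm) to 95 mm from the axis and from 6 to 42 mm above the counter's top, with a black line along its top edge. Its two broad sides are pushed.
- tab_aim (a point): Where the tab points: the point on the tab's centre line 115 mm from the axis, just above the counter's top, 20 mm beyond the tab's end.
- selector_lift (a joint): How far the selector is pulled up out of its seat, m; 0 seated, up to 0.015. Its weight and a light spring (about 5 N together) keep it down.
- label_mug: White round label plate, 52 mm across, 3 mm thick, lying on the counter's top with its centre 115 mm from the selector's axis; origin under its centre. Its flat black sign: a ring 31 mm across with a short bar sticking out of one side (a mug with its handle, seen from above). It is at one of the four side places (-2.09, -1.05, 1.05 or 2.09), any of them.
- label_off: White round label plate, 52 mm across, 3 mm thick, lying on the counter's top with its centre 115 mm from the selector's axis; origin under its centre. Its flat black sign: a small solid dot, 16 mm across (off). Always at the middle place nearest the robot (0).
- label_tumbler: White round label plate, 52 mm across, 3 mm thick, lying on the counter's top with its centre 115 mm from the selector's axis; origin under its centre. Its flat black sign: a plain ring, 38 mm across. At one of the four side places.
- label_tray: White round label plate, 52 mm across, 3 mm thick, lying on the counter's top with its centre 115 mm from the selector's axis; origin under its centre. Its flat black sign: a square frame, 34 mm. At one of the four side places.
- label_spoon: White round label plate, 52 mm across, 3 mm thick, lying on the counter's top with its centre 115 mm from the selector's axis; origin under its centre. Its flat black sign: a straight bar, 43 x 8 mm. At one of the four side places.
- confirm_top (a point): Centre of the top of the round black confirm button, 36 mm across, 72 mm above the bench when up, in a round grey housing (52 mm across, 12 mm high) on the counter's top, to the right of the selector: 30 mm towards the robot and 175 mm to the right of the axis in the counter's frame.
- confirm (a joint): Travel of the confirm button, m: 0 up, 0.006 fully down (about 5 N); it springs back.
- cup_small: Loose bystander: small open copper cup, 58 mm across, 55 mm high, standing on the counter's top near its far right corner; origin at the centre of its underside.
- mug_a: Loose bystander: open copper mug, 86 mm across, 90 mm high, on the bench to the left of the counter; origin at the centre of its underside.
- mug_b: Loose bystander: open copper mug, 86 mm across, 90 mm high, on the bench behind the counter; origin at the centre of its underside.
- mug_c: Loose bystander: open copper mug, 86 mm across, 90 mm high, on the bench behind the counter, right of the other one; origin at the centre of its underside.
- mug_d: Loose bystander: open copper mug, 86 mm across, 90 mm high, on the bench left of the counter and farther back; origin at the centre of its underside.
- tape: Loose bystander: cardboard tape core, a ring standing flat, 90 mm across, 45 mm high, on the bench to the left of the mug beside the counter; origin at the centre of its underside.
- carton: Loose bystander: cardboard carton 110 x 130 x 90 mm high, on the bench right of the counter; origin at the centre of its underside.

How it is judged (in metres and radians):
On the way, in this order (a step that is already met when the one before it is completed fails the run):
1. the tab points at the mug label (horizontal distance between tab_aim and label_mug below 0.014 m and value of joint selector_lift below 0.004 m), for 0.3 s.
2. the confirm button is pressed down with the selector set (horizontal distance between tab_aim and label_mug below 0.014 m and value of joint confirm above 0.0045 m), for 0.05 s.
At the end, for the whole second after the job is handed in: The point tab_aim is within 14 mm (horizontally) of the centre of the mug label, the selector is seated (lifted less than 4 mm) and at rest, the button has been pressed at least 4.5 mm after that and is up again (under 2 mm), and every bystander is within 20 mm of where it stood (all of step 1 and value of joint confirm below 0.002 m and velocity of joint selector between -0.02 and 0.02 rad/s and distance of each of cup_small, mug_a, mug_b, mug_c, mug_d, tape, carton from where it was at the start of the episode below 0.02 m); the robot touches nothing.
It fails at once if the confirm button is pressed while the tab does not point at the mug label (not (horizontal distance between tab_aim and label_mug below 0.014 m) and value of joint confirm above 0.003 m).
It fails at once if the selector is pulled up out of its seat by more than 4 mm (not (value of joint selector_lift below 0.004 m)).
It fails at once if a mug, the cup, the tape core or the carton is moved by more than 20 mm or lifted (distance of any of cup_small, mug_a, mug_b, mug_c, mug_d, tape, carton from where it was at the start of the episode above 0.02 m).
It also fails if it takes over 67 s, if anything falls off the work surface, if the arm or the gripper's body presses on something with over 40 N, if the wrist force passes 120 N, or if a joint passes its speed limit or range.

### The arm

A 6-joint arm with a two-finger parallel gripper is mounted at the origin on the work surface. World frame = base frame: x ahead of the robot, y to its left, z up, the work surface at z = 0. Lengths are in m, angles in degrees, forces in N, time in s.
With the tool pointing down it reaches from about 0.3 to 0.75 m from the base axis. Payload 8.5 kg.
Tool frame: the origin (TCP) lies midway between the tips of the shut fingers; the grasp point (between the pads) lies 19 mm behind it; y points along the fingers, x is the direction in which the jaws open and shut, and the axes are right-handed (so a half turn about y gives the same grasp; the last joint's range is limited). The gripper opens to 85 mm and grips with 20 to 120 N. Pads are 22 mm wide; open, the fingers measure 114 mm over their backs; the gripper's body (76 mm by 85 mm) begins 54 mm behind the grasp point. The pads swing forward as they close: fully open they stand 13 mm farther back than shut.
Start: joints at [53.268, 21.807, 74.336, -0, 83.858, -12.336], TCP at [0.227, 0.501, 0.231] pointing down, gripper open.
Joint ranges: [-178.18, 178.18], [-50.72, 133.34], [12.68, 142.11], [-81.47, 261.47], [9.98, 163.14], [-165.26, 165.26]. Speed limits (degrees/s): [136.94, 136.94, 180, 180, 180, 180].

### API

Orientations are given as a 3x3 rotation matrix whose columns are the frame's x, y, z axes.
In Python, from rig import env gives the robot as it stands.
- The arm moves only by the tool carry_out, never from a script. Its argument "plan" is a list of rows, each a list of 3 entries, a list of its own where there are three numbers: the shift along the tool's x, y, z in m, then the turn, a rotation vector about the tool's x, y, z in degrees, then the finger opening in m, from 0 to 0.0854. In form: [[[dx, dy, dz], [ax, ay, az], jaw], ...]. A call has 1 to 8 rows; each row shifts and turns the commanded pose from where the row before left it, along the tool's axes as they then stand; what a row does not reach is not made up. A row lasts 1/8 s, in which the tool goes at most 62.5 mm and 10.7 degrees, less where a joint would pass 70% of its speed; a pose out of reach is approached as far as the arm can. A call is refused whole if a number of a shift passes 0.0625 or a number of a turn 10.7, either way. A call with a gripper value outside its range is refused whole. The fingers move at their own pace and stop on an object; "force" is the grip in N (left out, the last holds). Time passes only in rows, so rows that do not move let the fingers close. It gives the time, the measured TCP pose, the force and the opening at its end, in the units of the state.
- env.observe(): the state, without advancing time (a new reading comes with each control period).
- env.get_image(name): name is "scene" or "top" or "wrist"; returns a dict with "image" (384x512x3 uint8, red, green, blue), "vfov" (degrees; the focal length in pixels is half the picture's height over the tangent of half this angle, whatever the lens; pixels are square), "cx", "cy" (the principal point, pixels), "k1" (the pictures are not rectified: a ray, as slopes to the right and down, at radius r is drawn at 1 + k1 r^2 times it, then the intrinsics apply), "rvec" (rotation vector, rad) and "tvec" (3), from world to camera coordinates, as OpenCV has them; the wrist camera has in their place "tool_from_camera" (4x4, takes a point from camera to tool coordinates, whose origin is the TCP and whose axes are the tool frame's). Camera axes: x right, y down, z forward; pixel columns grow to the right and rows downward; lengths in m; the calibration is good to about 2 mm. A picture is of the moment at which its call begins: read the wrist's pose just before it. There is no depth.
- env.close_job(): hands the job in, once; it reports no verdict.
Trained networks look in a picture, given as the dict that the camera call returned (one of the last four; its "shot" number tells which), for a name from the list of things; names that differ only in an ending like _2 or _b are one class to them, and where a whole thing is asked for, a point or a joint stands for the part that bears it (a point fixed in the world has none). Each returns a list of dicts, best first, with "conf" (0 to 1); they miss things now and then, are a little off and sometimes report something else, mostly with a low value. They report only what shows in the picture. A call takes as long as a camera call.
- env.outline_of(target, picture): "mask" (384x512 bool, what is visible of it) and "pixel" ([row, column] in pixels, amid what is visible of it).
The state is a dict: "time_s": time; "q": joint angles; "qvel": joint speeds; "joint_efforts": joint torques, N m; "position": TCP position; "tool_rot": TCP orientation; "ft_force": force on the tool from outside, world axes, zero at the start; "wrist_torque": the same for the moment, N m; "grip_width": finger opening in m.
Only numpy, scipy, OpenCV 4.12 (cv2) and the standard library are available. Lean on these libraries where they do the work, as an engineer would, in place of code of your own. Each camera call takes 0.05 s, during which the arm holds its last target.

## Working session

There is one attempt and no reset: what is moved stays moved. The work goes in short steps, Python scripts to look and compute and a tool call to move; the robot and the scene stay as the last step left them, time stands still between calls to the robot, and variables do not carry over. Pictures are saved under pics/ and viewed, and the job is handed in when it is done.

Besides the shell and the picture viewer there is one more tool, called after "Call:" as a command line: name --argument value ..., lists and objects as JSON in quotes. carry_out: Moves the arm, as the interface text tells. Its arguments: {"type":"object","properties":{"plan":{"type":"array","items":{"type":"array"}},"force":{"type":"number"}},"required":["plan"]}

```bash
mkdir -p pics; ls
cat > h.py <<'E'
import numpy as np, cv2
from rig import env
def snap(n,fn):
    p=env.get_image(n); cv2.imwrite('pics/'+fn,p['image'][:,:,::-1]); return p
E
python3 - <<'E'
from h import *
s=env.observe(); print(s)
for n in ['scene','top','wrist']:
    p=snap(n,n+'0.png'); print({k:v for k,v in p.items() if k!='image'})
E
```

```text
pics
{'time_s': 0.0, 'q': array([ 5.32690288e+01,  2.18415858e+01,  7.43852498e+01, -3.95267657e-04,
        8.38582128e+01, -1.23361951e+01]), 'qvel': array([-0.08272285, -0.06261464,  0.01291849,  0.05342189, -0.0584906 ,
        0.0306494 ]), 'joint_efforts': array([ 9.26298952e-06, -4.48455906e+01, -2.31281680e+01, -1.70951698e-04,
        4.72015963e-03, -2.54394330e-06]), 'position': array([0.22698804, 0.50065065, 0.23070328]), 'tool_rot': array([[ 4.13020080e-01, -8.82245022e-04, -9.10721492e-01],
       [ 9.10720762e-01, -1.19375719e-03,  4.13020906e-01],
       [-1.45156597e-03, -9.99998898e-01,  3.10433168e-04]]), 'ft_force': array([-0.48863041, -0.23470712,  0.62396999]), 'wrist_torque': array([-0.01621029, -0.03820315, -0.02807213]), 'grip_width': 0.08516812108553477}
{'vfov': 54.04596079908925, 'cx': 253.81771403875527, 'cy': 191.64546957326675, 'k1': -0.11198506861029477, 'rvec': array([ 1.1740618 ,  2.49065396, -0.85106531]), 'tvec': array([ 0.35192559, -0.35113837,  1.60076913]), 'shot': 1}
{'vfov': 53.192302417877606, 'cx': 257.00241155498117, 'cy': 195.40768274638515, 'k1': -0.04024238514378831, 'rvec': array([ 2.17529858, -2.14493596,  0.14981098]), 'tvec': array([0.04997053, 0.62424266, 0.97643393]), 'shot': 2}
{'vfov': 68.2542246151301, 'cx': 257.1050125562404, 'cy': 193.46385822287604, 'k1': -0.04864326545317724, 'tool_from_camera': array([[ 9.99999414e-01, -5.34056030e-04,  9.41913599e-04,
         7.49393090e-04],
       [-1.06303658e-03, -3.18859908e-01,  9.47801260e-01,
        -1.43238900e-01],
       [-2.05840495e-04, -9.47801706e-01, -3.18860289e-01,
         8.10527463e-02],
       [ 0.00000000e+00,  0.00000000e+00,  0.00000000e+00,
         1.00000000e+00]]), 'shot': 3}
```

View pics/top0.png

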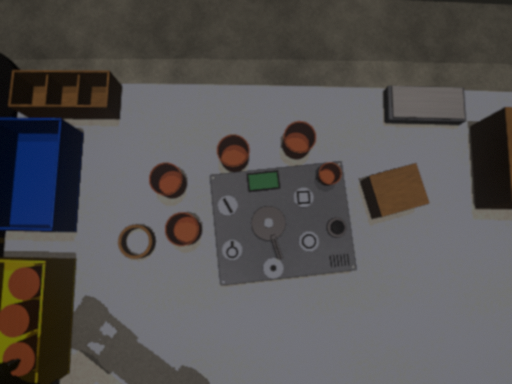

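View pics/scene0.png

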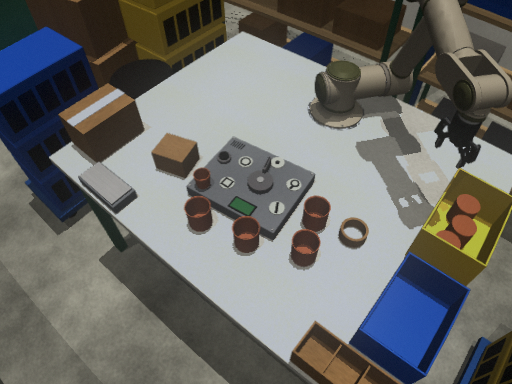

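View pics/wrist0.png

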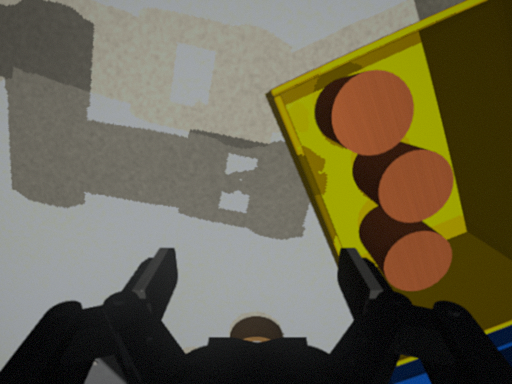

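```bash
cat >> h.py <<'E'
def K(p):
    f=p['image'].shape[0]/2/np.tan(np.radians(p['vfov'])/2); return np.array([[f,0,p['cx']],[0,f,p['cy']],[0,0,1]])
def pose(p,s=None):
    if 'rvec' in p:
        R=cv2.Rodrigues(p['rvec'])[0]; return R.T,-R.T@p['tvec']
    T=p['tool_from_camera']; return s['tool_rot']@T[:3,:3], s['tool_rot']@T[:3,3]+s['position']
def ray(p,rc,s=None):
    D=np.array([p['k1'],0,0,0,0.]); u=cv2.undistortPoints(np.array([[[rc[1],rc[0]]]],float),K(p),D)[0,0]
    R,c=pose(p,s); d=R@np.array([u[0],u[1],1]); return c,d/np.linalg.norm(d)
def atz(p,rc,z,s=None):
    c,d=ray(p,rc,s); return c+d*(z-c[2])/d[2]
def tri(rs):
    A=0;b=0
    for c,d in rs:
        M=np.eye(3)-np.outer(d,d); A=A+M; b=b+M@c
    return np.linalg.solve(A,b)
def proj(p,X,s=None):
    R,c=pose(p,s); return cv2.projectPoints((np.array(X,float).reshape(-1,3)-c)@R,np.zeros(3),np.zeros(3),K(p),np.array([p['k1'],0,0,0,0.]))[0][:,0]
E
python3 - <<'E'
from h import *
t=env.get_image('top'); s=env.get_image('scene')
for n in ['label_mug','label_off','label_tumbler','label_tray','label_spoon','confirm_top','selector','tab','cup_small','mug_a','mug_d','counter']:
    a=env.outline_of(n,t); b=env.outline_of(n,s)
    for l,o in (('t',a),('s',b)):
        print(n,l,[(round(x['conf'],2),np.round(x['pixel'],1).tolist(),int(x['mask'].sum())) for x in o[:3]])
    if a and b:
        print('   tri',tri([ray(t,a[0]['pixel']),ray(s,b[0]['pixel'])]).round(4),'z.053 t',atz(t,a[0]['pixel'],.053).round(4),'s',atz(s,b[0]['pixel'],.053).round(4))
im=t['image'][140:300,180:380,::-1]; cv2.imwrite('pics/topz.png',cv2.resize(im,None,fx=4,fy=4,interpolation=cv2.INTER_CUBIC)[:600])
im=s['image'][120:270,150:350,::-1]; cv2.imwrite('pics/scz.png',cv2.resize(im,None,fx=4,fy=4,interpolation=cv2.INTER_CUBIC))
E
```

```text
label_mug t [(0.76, [247.7, 231.9], 317)]
label_mug s [(0.62, [181.9, 296.1], 175)]
   tri [0.4825 0.125  0.0699] z.053 t [0.4853 0.1216 0.053 ] s [0.4676 0.1223 0.053 ]
label_off t []
label_off s [(0.7, [163.0, 276.1], 106)]
label_tumbler t [(0.83, [238.5, 308.8], 328)]
label_tumbler s [(0.65, [162.4, 247.9], 128), (0.23, [249.4, 304.2], 882)]
   tri [ 0.5077 -0.0706  0.0539] z.053 t [ 0.5115 -0.0765  0.053 ] s [ 0.5039 -0.0649  0.053 ]
label_tray t [(0.53, [194.1, 302.1], 289), (0.47, [205.2, 227.6], 324)]
label_tray s [(0.35, [214.0, 314.3], 809)]
   tri [0.5851 0.1013 0.0994] z.053 t [ 0.627  -0.0593  0.053 ] s [0.5384 0.2463 0.053 ]
label_spoon t [(0.59, [205.1, 227.0], 307), (0.3, [267.7, 273.5], 323)]
label_spoon s [(0.71, [208.8, 277.1], 166), (0.33, [186.1, 257.2], 6271)]
   tri [0.5954 0.1376 0.0474] z.053 t [0.5952 0.1367 0.053 ] s [0.5982 0.1404 0.053 ]
confirm_top t [(0.57, [224.7, 278.9], 12979), (0.42, [227.5, 335.7], 149)]
confirm_top s [(0.54, [159.8, 248.9], 126), (0.48, [154.8, 222.5], 53)]
   tri [ 0.5486 -0.0027  0.1468] z.053 t [0.5461 0.0011 0.053 ] s [ 0.492  
[... 762 characters left out ...]
197.6], 816), (0.82, [230.6, 243.7], 852), (0.7, [246.4, 299.9], 863)]
   tri [0.7462 0.1644 0.2704] z.053 t [0.6644 0.2966 0.053 ] s [ 0.7795 -0.0453  0.053 ]
mug_d t [(0.98, [178.0, 166.8], 1070), (0.89, [151.4, 234.9], 975), (0.75, [143.3, 297.3], 1023)]
mug_d s [(0.98, [214.6, 197.6], 816), (0.82, [230.6, 243.7], 852), (0.7, [246.4, 299.9], 863)]
   tri [0.7462 0.1644 0.2704] z.053 t [0.6644 0.2966 0.053 ] s [ 0.7795 -0.0453  0.053 ]
counter t [(0.62, [225.3, 279.0], 13064), (0.37, [270.3, 271.2], 301)]
counter s [(0.97, [186.9, 253.6], 6234), (0.71, [163.5, 278.2], 110), (0.33, [161.4, 247.2], 126)]
   tri [ 0.5472 -0.0028  0.003 ] z.053 t [0.5445 0.0008 0.053 ] s [0.5769 0.0227 0.053 ]
```

View pics/topz.png

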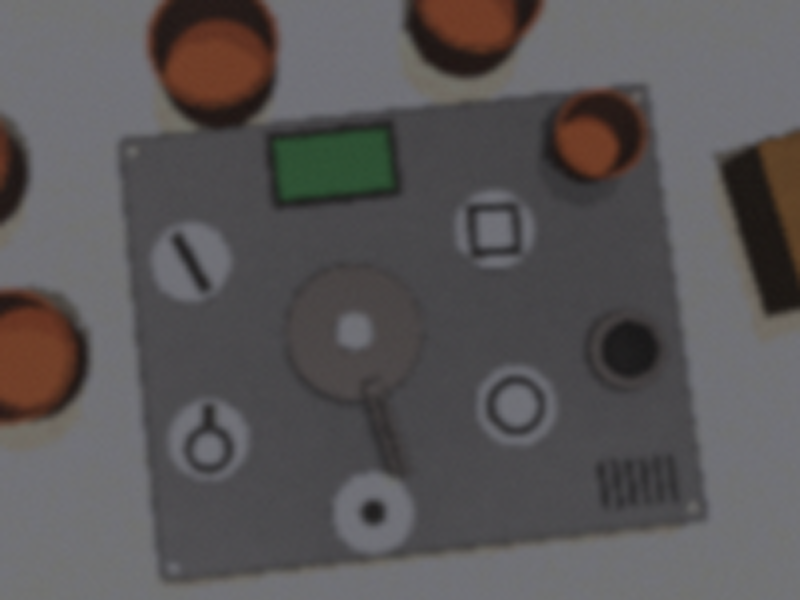

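View pics/scz.png

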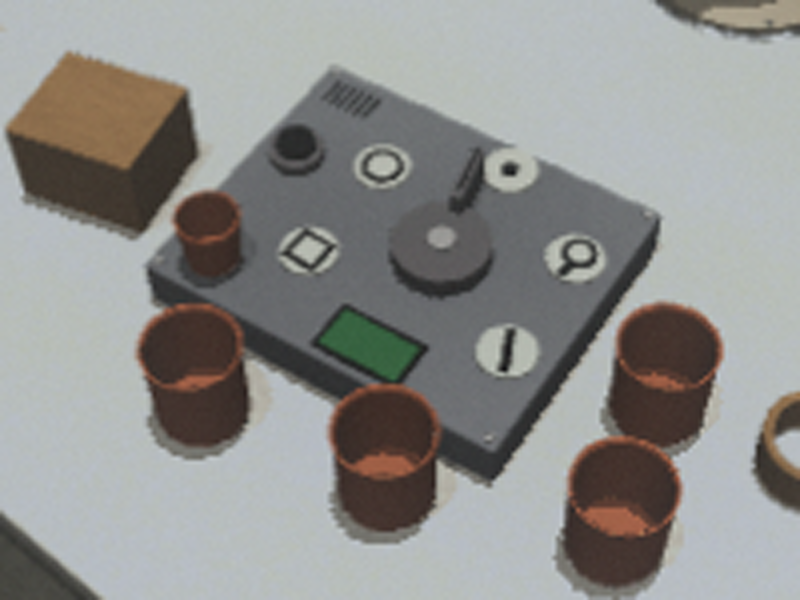

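```bash
cat > fit.py <<'E'
from h import *
from scipy.optimize import least_squares
t=env.get_image('top'); s=env.get_image('scene')
lab=lambda q:[-.115*np.cos(q),-.115*np.sin(q),.053]
P=[lab(-2.09),lab(-1.05),lab(0),lab(1.05),lab(2.09),[-.03,-.175,.072],[.145,.140,.05],[.145,-.215,.05],[-.145,-.215,.05],[-.145,.140,.05]]
P=np.array(P)
T=np.array([(191,261),(208,440),(374,512),(516,405),(495,229),(629,348),(122,137),(645,85),(705,518),(164,578)])/4+[179.625,139.625]
S=np.array([(508,350),(577,258),(511,168),(384,166),(309,250),(297,141),(490,450),(150,268),(335,68),(658,216)])/4+[149.625,119.625]
def W(v,P=P):
    c,n=np.cos(v[2]),np.sin(v[2]); return np.c_[v[0]+c*P[:,0]-n*P[:,1],v[1]+n*P[:,0]+c*P[:,1],P[:,2]+(v[3] if len(v)>3 else 0)]
ft=lambda v:(proj(t,W(v))-T).ravel(); fs=lambda v:(proj(s,W(v))-S).ravel()
for f,x0 in ((ft,[.54,.03,.1]),(fs,[.54,.03,.1]),(lambda v:np.r_[ft(v),fs(v)],[.54,.03,.1]),(lambda v:np.r_[ft(v),fs(v)],[.54,.03,.1,0])):
    r=least_squares(f,x0); print(r.x.round(4),np.degrees(r.x[2]).round(2),'\n',r.fun.reshape(-1,2).round(1).tolist())
v=r.x[:3]
# tab end line
for z,pt in ((.092,(405,475)),(.092,(368,383)),(.074,(354,330))):
    X=atz(t,(pt[1]/4+139.625,pt[0]/4+179.625),z)[:2]-v[:2]
    c,n=np.cos(v[2]),np.sin(v[2]); l=np.array([c*X[0]+n*X[1],-n*X[0]+c*X[1]]); print(l, np.hypot(*l),'q',np.arctan2(-l[1],-l[0]))
E
python3 fit.py
```

```text
[0.5508 0.0299 0.1207] 6.92 
 [[-0.1, 0.1], [0.1, -0.6], [-0.3, -0.2], [0.0, -0.3], [-0.1, 0.1], [0.7, 0.0], [-1.1, -0.1], [0.9, -0.9], [1.0, 0.6], [-1.1, 1.0]]
[0.5503 0.0301 0.1211] 6.94 
 [[0.1, 0.4], [-0.2, 0.2], [-0.1, 0.5], [-0.3, 0.1], [0.1, 0.0], [-0.3, -0.6], [1.2, 1.0], [-1.9, -1.0], [-0.3, -1.1], [1.6, -0.5]]
[0.5506 0.03   0.1209] 6.93 
 [[-0.1, 0.2], [0.0, -0.6], [-0.4, -0.1], [-0.0, -0.2], [-0.1, 0.1], [0.7, 0.1], [-1.2, -0.0], [0.9, -0.8], [0.9, 0.7], [-1.2, 1.1], [-0.0, 0.4], [-0.3, 0.3], [-0.2, 0.5], [-0.4, 0.2], [-0.0, 0.0], [-0.4, -0.6], [1.0, 1.0], [-2.0, -0.9], [-0.4, -1.1], [1.5, -0.4]]
[ 0.5503  0.0295  0.121  -0.0025] 6.93 
 [[0.1, 0.4], [0.3, -0.4], [-0.2, -0.1], [0.0, -0.1], [-0.1, 0.4], [0.6, 0.2], [-0.9, 0.3], [0.8, -0.5], [0.9, 0.8], [-0.9, 1.2], [-0.1, 0.7], [-0.4, 0.6], [-0.2, 0.9], [-0.4, 0.5], [-0.0, 0.4], [-0.4, -0.2], [1.0, 1.3], [-1.9, -0.6], [-0.4, -0.7], [1.4, -0.1]]
[-0.09230066 -0.02021455] 0.09448830386014523 q 0.21560352366698524
[-0.03373168 -0.00384818] 0.03395047806849414 q 0.11359109536956144
[0.00083067 0.00030824] 0.0008860197120004705 q -2.786271926533796
```

```bash
cat > plan.py <<'E'
from h import *
A=np.array([.5506,.0300]); yaw=.1209
def target(q,gap,R=.080,z=.067,dev=0):
    th=q+np.pi+yaw; r=np.array([np.cos(th),np.sin(th)]); t=np.array([np.sin(th),-np.cos(th)])
    p=A+R*r-(.006+.011+gap)*t
    return np.r_[p,z], np.degrees(np.arctan2(t[1],t[0]))+dev   # pos, yaw of tool z
def rows(wps,s=None,pr=True):
    """wps: (pos,psi) ; one row each, start from measured"""
    s=s or env.observe(); p=s['position']; Z=s['tool_rot'][:,2]; psi=np.degrees(np.arctan2(Z[1],Z[0])); out=[]
    for P,ps in wps:
        a=np.radians(psi); z=np.array([np.cos(a),np.sin(a),0]); y=np.array([0,0,-1.]); x=np.cross(y,z)
        d=np.array(P)-p; tn=(psi-ps+180)%360-180
        out.append([[round(float(d@k),4) for k in (x,y,z)],[0,round(float(tn),2),0]])
        p=np.array(P); psi=ps
    for o in out: print(o)
E
python3 - <<'E'
from plan import *
s=env.observe(); P,ps=target(.22,.02); P[2]=.2; print(P,ps,s['time_s'])
p0=s['position']; Z=s['tool_rot'][:,2]; a0=np.degrees(np.arctan2(Z[1],Z[0])); print(a0)
n=14
rows([(p0+(P-p0)*k/n, a0+(ps-a0)*k/n) for k in range(1,n+1)])
E
```

```text
[ 0.48757408 -0.03161764  0.2       ] 109.53213123600976 1.55
155.60611106942955
[[-0.027, 0.0022, -0.0326], [0, 3.29, 0]]
[[-0.025, 0.0022, -0.0341], [0, 3.29, 0]]
[[-0.023, 0.0022, -0.0355], [0, 3.29, 0]]
[[-0.021, 0.0022, -0.0368], [0, 3.29, 0]]
[[-0.0188, 0.0022, -0.0379], [0, 3.29, 0]]
[[-0.0166, 0.0022, -0.0389], [0, 3.29, 0]]
[[-0.0143, 0.0022, -0.0398], [0, 3.29, 0]]
[[-0.012, 0.0022, -0.0406], [0, 3.29, 0]]
[[-0.0097, 0.0022, -0.0412], [0, 3.29, 0]]
[[-0.0073, 0.0022, -0.0417], [0, 3.29, 0]]
[[-0.0049, 0.0022, -0.0421], [0, 3.29, 0]]
[[-0.0025, 0.0022, -0.0423], [0, 3.29, 0]]
[[-0.0, 0.0022, -0.0423], [0, 3.29, 0]]
[[0.0024, 0.0022, -0.0423], [0, 3.29, 0]]
```

Call:
carry_out --plan '[[[-0.027,0.002,-0.033],[0,3.3,0],0],[[-0.025,0.002,-0.034],[0,3.3,0],0],[[-0.023,0.002,-0.035],[0,3.3,0],0],[[-0.021,0.002,-0.037],[0,3.3,0],0],[[-0.019,0.002,-0.038],[0,3.3,0],0],[[-0.017,0.002,-0.039],[0,3.3,0],0],[[-0.014,0.002,-0.04],[0,3.3,0],0],[[-0.012,0.002,-0.041],[0,3.3,0],0]]'

```text
time_s: 2.55
position: [0.3766, 0.1946, 0.2154]
tool_rot: [[0.776, 0.0, -0.631], [0.631, 0.0, 0.776], [0.0, -1.0, -0.0]]
ft_force: [0.4, 0.6, 0.1]
grip_width: -0.0001
```

Call:
carry_out --plan '[[[-0.01,0.002,-0.041],[0,3.3,0],0],[[-0.007,0.002,-0.042],[0,3.3,0],0],[[-0.005,0.002,-0.042],[0,3.3,0],0],[[-0.002,0.002,-0.042],[0,3.3,0],0],[[0,0.002,-0.042],[0,3.3,0],0],[[0.002,0.002,-0.042],[0,3.3,0],0],[[0,0,0],[0,0,0],0],[[0,0,0],[0,0,0],0]]'

```text
time_s: 3.55
position: [0.4866, -0.0313, 0.2033]
tool_rot: [[0.943, -0.0, -0.333], [0.333, 0.0, 0.943], [-0.0, -1.0, 0.0]]
ft_force: [0.4, -0.5, 0.0]
grip_width: 0.0004
```

Run:
```python
from plan import *
s=env.observe(); print(s['time_s'],s['position'].round(4),s['tool_rot'].round(3).tolist(),s['grip_width'],s['q'].round(1))
p=snap('wrist','w1.png'); 
L,_=target(.22,.02); print(L)
rows([target(.22,.02)])
# tab q from wrist view: print expected pixel of label mug & axis
print(proj(p,[[A[0],A[1],.072],np.r_[A+.115*np.array([np.cos(np.pi+yaw-1.05),np.sin(np.pi+yaw-1.05)]),.053]],s))
t=snap('top','t1.png')
```

```text
3.55 [ 0.4866 -0.0313  0.2033] [[0.943, -0.0, -0.333], [0.333, 0.0, 0.943], [-0.0, -1.0, 0.0]] 0.00037262849985229975 [-17.6  17.   86.7   0.   76.4 -37.1]
[ 0.48757408 -0.03161764  0.067     ]
[[0.0008, 0.1364, -0.001], [0, -0.07, 0]]
[[338.50367326 148.05461944]
 [305.648083    27.1218927 ]]
```

View pics/w1.png

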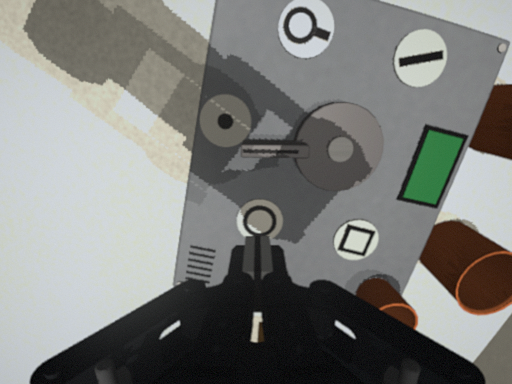

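Call:
carry_out --plan '[[[0,0.035,0],[0,0,0],0],[[0,0.035,0],[0,0,0],0],[[0,0.035,0],[0,0,0],0],[[0,0.02,0],[0,0,0],0],[[0,0.011,0],[0,0,0],0],[[0,0,0],[0,0,0],0]]'

```text
time_s: 4.4
position: [0.4868, -0.0312, 0.0673]
tool_rot: [[0.943, -0.0, -0.333], [0.333, 0.0, 0.943], [-0.0, -1.0, 0.0]]
ft_force: [0.4, -0.5, 0.6]
grip_width: 0.0001
```

Run:
```python
from plan import *
s=env.observe(); print(s['time_s'],s['position'].round(4),s['ft_force'].round(1))
snap('wrist','w2.png')
qs=[.2]+list(np.linspace(.2,-1.0,17)[1:])
rows([target(q,0) for q in qs])
```

```text
4.4 [ 0.4868 -0.0312  0.0673] [ 0.4 -0.5  0.6]
[[0.0, 0.0008, 0.0213], [0, 1.05, 0]]
[[-0.001, 0.0, 0.006], [0, 4.3, 0]]
[[-0.001, 0.0, 0.006], [0, 4.3, 0]]
[[-0.001, 0.0, 0.006], [0, 4.3, 0]]
[[-0.001, 0.0, 0.006], [0, 4.3, 0]]
[[-0.001, 0.0, 0.006], [0, 4.3, 0]]
[[-0.001, 0.0, 0.006], [0, 4.3, 0]]
[[-0.001, 0.0, 0.006], [0, 4.3, 0]]
[[-0.001, 0.0, 0.006], [0, 4.3, 0]]
[[-0.001, 0.0, 0.006], [0, 4.3, 0]]
[[-0.001, 0.0, 0.006], [0, 4.3, 0]]
[[-0.001, 0.0, 0.006], [0, 4.3, 0]]
[[-0.001, 0.0, 0.006], [0, 4.3, 0]]
[[-0.001, 0.0, 0.006], [0, 4.3, 0]]
[[-0.001, 0.0, 0.006], [0, 4.3, 0]]
[[-0.001, 0.0, 0.006], [0, 4.3, 0]]
[[-0.001, 0.0, 0.006], [0, 4.3, 0]]
```

View pics/w2.png

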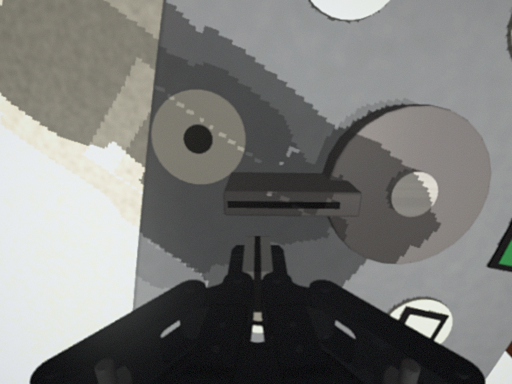

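Call:
carry_out --plan '[[[0,0,0.01],[0,1,0],0],[[0,0,0.01],[0,0,0],0],[[-0.001,0,0.006],[0,4.3,0],0],[[-0.001,0,0.006],[0,4.3,0],0],[[-0.001,0,0.006],[0,4.3,0],0],[[-0.001,0,0.006],[0,4.3,0],0]]'

```text
time_s: 5.2
position: [0.4713, 0.0104, 0.0677]
tool_rot: [[1.0, 0.0, -0.019], [0.019, -0.001, 1.0], [0.0, -1.0, -0.001]]
ft_force: [-0.1, -1.7, -0.0]
grip_width: 0.0002
```

Run:
```python
from plan import *
s=env.observe(); print(s['time_s'],s['position'].round(4),s['ft_force'].round(1))
snap('wrist','w3.png')
X=s['position'][:2]-A; Z=s['tool_rot'][:,2]; print('gap frame: q of tool',np.arctan2(Z[1],Z[0])-np.pi/2-yaw, 'R',np.hypot(*X))
rows([target(q,0) for q in np.linspace(-.1,-1.0,13)])
```

```text
5.2 [0.4713 0.0104 0.0677] [-0.1 -1.7 -0. ]
gap frame: q of tool -0.1017599656985979 R 0.08173395241944476
[[-0.0002, 0.0007, 0.0004], [0, -0.25, 0]]
[[-0.001, 0.0, 0.006], [0, 4.3, 0]]
[[-0.001, 0.0, 0.006], [0, 4.3, 0]]
[[-0.001, 0.0, 0.006], [0, 4.3, 0]]
[[-0.001, 0.0, 0.006], [0, 4.3, 0]]
[[-0.001, 0.0, 0.006], [0, 4.3, 0]]
[[-0.001, 0.0, 0.006], [0, 4.3, 0]]
[[-0.001, 0.0, 0.006], [0, 4.3, 0]]
[[-0.001, 0.0, 0.006], [0, 4.3, 0]]
[[-0.001, 0.0, 0.006], [0, 4.3, 0]]
[[-0.001, 0.0, 0.006], [0, 4.3, 0]]
[[-0.001, 0.0, 0.006], [0, 4.3, 0]]
[[-0.001, 0.0, 0.006], [0, 4.3, 0]]
```

View pics/w3.png

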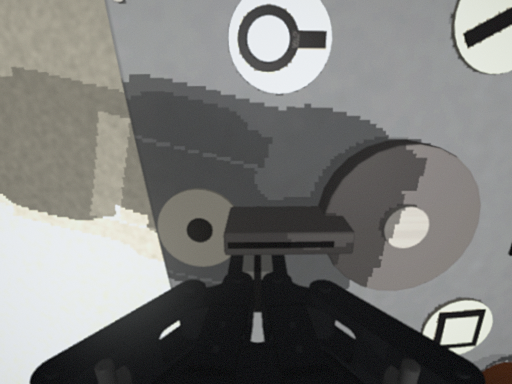

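Call:
carry_out --plan '[[[-0.001,0,0.006],[0,4.3,0],0],[[-0.001,0,0.006],[0,4.3,0],0],[[-0.001,0,0.006],[0,4.3,0],0],[[-0.001,0,0.006],[0,4.3,0],0],[[-0.001,0,0.006],[0,4.3,0],0],[[-0.001,0,0.006],[0,4.3,0],0],[[-0.001,0,0.006],[0,4.3,0],0],[[-0.001,0,0.006],[0,4.3,0],0]]'

```text
time_s: 6.25
position: [0.4747, 0.0581, 0.0675]
tool_rot: [[0.836, -0.001, 0.548], [-0.548, -0.0, 0.836], [-0.0, -1.0, -0.0]]
ft_force: [-1.1, -0.9, 0.3]
grip_width: 0.0003
```

Run:
```python
from plan import *
s=env.observe(); print(s['time_s'],s['position'].round(4),s['ft_force'].round(1))
p=snap('wrist','w4.png'); snap('top','t4.png')
X=s['position'][:2]-A; Z=s['tool_rot'][:,2]; print('gap frame: q of tool',np.arctan2(Z[1],Z[0])-np.pi/2-yaw, 'R',np.hypot(*X))
q=lambda q,r:np.r_[A+r*np.array([np.cos(q+np.pi+yaw),np.sin(q+np.pi+yaw)]),.092]
for a in (-.6,-.7,-.8): print(a,proj(p,[q(a,.05),q(a,.078),q(a,.095)],s).round(0).tolist())
rows([target(q,0) for q in np.linspace(-.7,-1.0,5)])
```

```text
6.25 [0.4747 0.0581 0.0675] [-1.1 -0.9  0.3]
gap frame: q of tool -0.7010545577647865 R 0.08091482862300382
-0.6 [[317.0, 253.0], [259.0, 258.0], [223.0, 261.0]]
-0.7 [[317.0, 243.0], [258.0, 244.0], [222.0, 244.0]]
-0.8 [[318.0, 234.0], [259.0, 229.0], [222.0, 225.0]]
[[-0.0013, 0.0005, 0.0007], [0, 0.06, 0]]
[[-0.001, 0.0, 0.006], [0, 4.3, 0]]
[[-0.001, 0.0, 0.006], [0, 4.3, 0]]
[[-0.001, 0.0, 0.006], [0, 4.3, 0]]
[[-0.001, 0.0, 0.006], [0, 4.3, 0]]
```

View pics/w4.png

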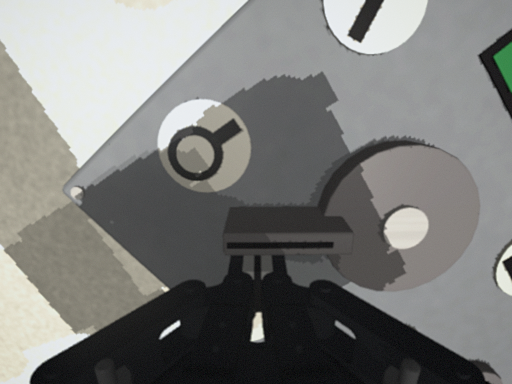

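Call:
carry_out --plan '[[[-0.001,0,0.006],[0,4.3,0],0],[[-0.001,0,0.006],[0,4.3,0],0],[[-0.001,0,0.006],[0,4.3,0],0],[[-0.001,0,0.006],[0,4.3,0],0],[[-0.001,0,0.004],[0,2.7,0],0],[[0,0,0],[0,0,0],0],[[0,0,0],[0,0,0],0]]'

```text
time_s: 7.22
position: [0.4899, 0.0818, 0.0674]
tool_rot: [[0.602, 0.0, 0.799], [-0.799, 0.0, 0.602], [0.0, -1.0, 0.0]]
ft_force: [-0.5, 0.0, 0.5]
grip_width: -0.0
```

Run:
```python
from plan import *
s=env.observe(); print(s['time_s'],s['position'].round(4),s['ft_force'].round(1))
p=snap('wrist','w5.png'); snap('top','t5.png')
X=s['position'][:2]-A; Z=s['tool_rot'][:,2]; print('gap frame: q of tool',np.arctan2(Z[1],Z[0])-np.pi/2-yaw, 'R',np.hypot(*X))
q=lambda q,r,z=.092:np.r_[A+r*np.array([np.cos(q+np.pi+yaw),np.sin(q+np.pi+yaw)]),z]
for a in (-.95,-1.05,-1.15): print(a,proj(p,[q(a,.05),q(a,.078),q(a,.095),q(a,.115,.053)],s).round(0).tolist())
```

```text
7.225 [0.4899 0.0818 0.0674] [-0.5  0.   0.5]
gap frame: q of tool -1.045768199394388 R 0.07985516688207983
-0.95 [[316.0, 254.0], [257.0, 259.0], [222.0, 262.0], [197.0, 230.0]]
-1.05 [[316.0, 245.0], [257.0, 245.0], [220.0, 245.0], [195.0, 213.0]]
-1.15 [[317.0, 235.0], [258.0, 230.0], [221.0, 226.0], [195.0, 195.0]]
```

View pics/w5.png

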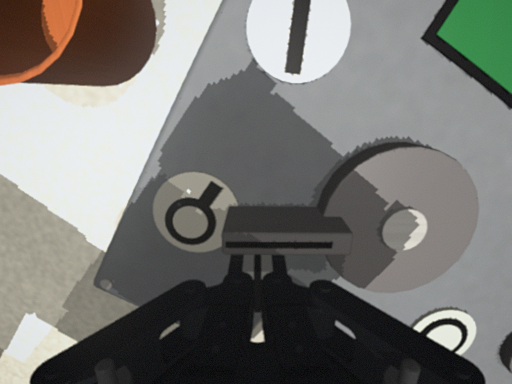

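Call:
carry_out --plan '[[[0,0,-0.012],[0,0,0],0],[[0,0,-0.013],[0,0,0],0],[[0,-0.04,0],[0,0,0],0],[[0,-0.04,0],[0,0,0],0],[[0,0,0],[0,0,0],0]]'

```text
time_s: 7.95
position: [0.4704, 0.0663, 0.1497]
tool_rot: [[0.6, 0.005, 0.8], [-0.8, -0.001, 0.6], [0.004, -1.0, 0.004]]
ft_force: [-0.0, 0.4, -0.2]
grip_width: -0.0004
```

Run:
```python
from plan import *
s=env.observe(); print(s['time_s'],s['position'].round(4),s['ft_force'].round(1))
p=snap('wrist','w6.png'); t=snap('top','t6.png')
im=t['image'][140:290,180:380,::-1]; cv2.imwrite('pics/t6z.png',cv2.resize(im,None,fx=4,fy=4,interpolation=cv2.INTER_CUBIC))
c,n=np.cos(yaw),np.sin(yaw); b=A+[c*-.03-n*-.175,n*-.03+c*-.175]; print('button',b)
Z=s['tool_rot'][:,2]; psi=np.degrees(np.arctan2(Z[1],Z[0]))
p0=s['position'];P=np.r_[b,p0[2]]
rows([(p0+(P-p0)*k/7,psi) for k in range(1,8)])
for nme in ['confirm_top']:
  o=env.outline_of(nme,t); print([(x['conf'],x['pixel'],x['mask'].sum()) for x in o], proj(t,[np.r_[b,.072]]))
```

```text
7.95 [0.4704 0.0663 0.1497] [-0.   0.4 -0.2]
button [ 0.54192498 -0.14734076]
[[0.0315, -0.0027, -0.0093], [0, -0.01, 0]]
[[0.0305, 0.0, -0.0102], [0, 0.0, 0]]
[[0.0305, 0.0, -0.0102], [0, 0.0, 0]]
[[0.0305, 0.0, -0.0102], [0, 0.0, 0]]
[[0.0305, 0.0, -0.0102], [0, 0.0, 0]]
[[0.0305, 0.0, -0.0102], [0, 0.0, 0]]
[[0.0305, 0.0, -0.0102], [0, 0.0, 0]]
[(0.72, [225.2, 339.2], np.int64(152)), (0.5, [229.2, 184.5], np.int64(1010))] [[337.54353291 226.70179302]]
```

View pics/w6.png

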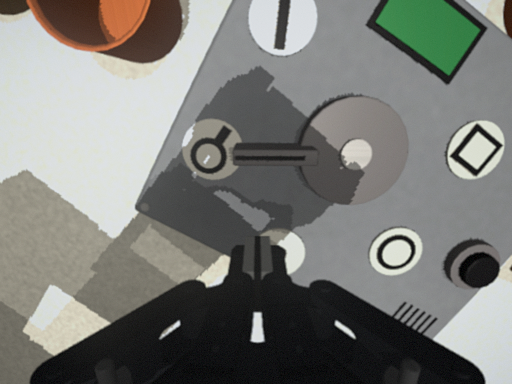

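View pics/t6z.png

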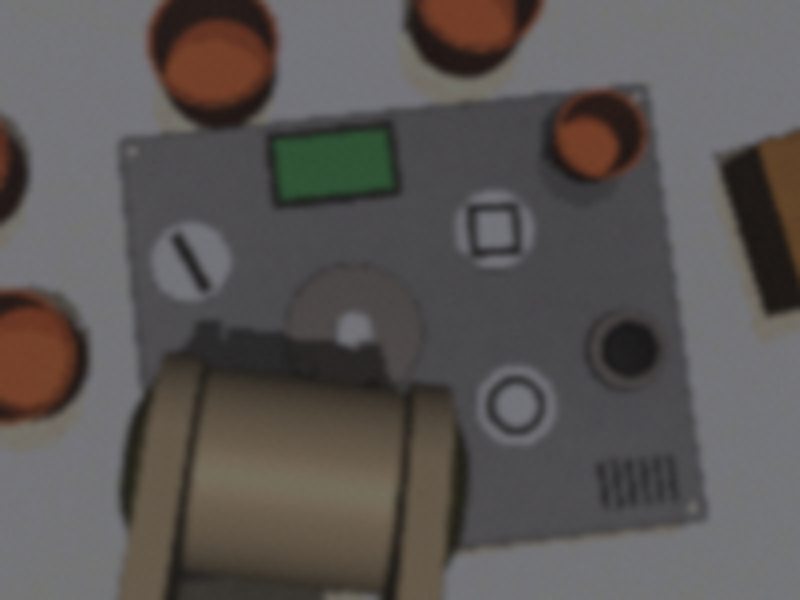

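Call:
carry_out --plan '[[[0.031,0,-0.01],[0,0,0],0],[[0.031,0,-0.01],[0,0,0],0],[[0.031,0,-0.01],[0,0,0],0],[[0.031,0,-0.01],[0,0,0],0],[[0.03,0,-0.01],[0,0,0],0],[[0.03,0,-0.01],[0,0,0],0],[[0.03,0,-0.01],[0,0,0],0],[[0,0,0],[0,0,0],0]]'

```text
time_s: 9.1
position: [0.5421, -0.1479, 0.1455]
tool_rot: [[0.599, -0.002, 0.801], [-0.801, 0.001, 0.599], [-0.002, -1.0, -0.001]]
ft_force: [0.1, 0.4, -0.5]
grip_width: 0.0002
```

Run:
```python
from plan import *
s=env.observe(); print(s['time_s'],s['position'].round(4),s['ft_force'].round(1))
p=snap('wrist','w7.png'); Z=s['tool_rot'][:,2]; psi=np.degrees(np.arctan2(Z[1],Z[0]))
rows([([.5419,-.1473,.08],psi)]); print(proj(p,[[.5419,-.1473,.072]],s))
```

```text
9.1 [ 0.5421 -0.1479  0.1455] [ 0.1  0.4 -0.5]
[[0.0006, 0.0658, -0.0003], [0, 0.06, 0]]
[[256.17716886 205.20313756]]
```

View pics/w7.png

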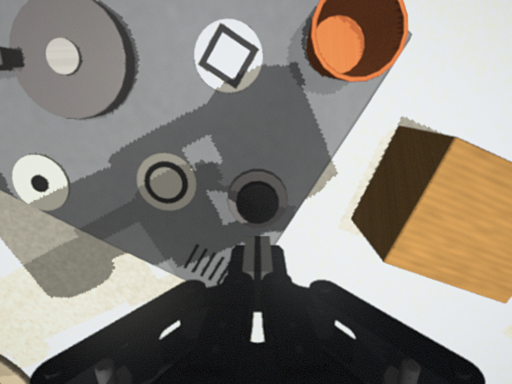

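Call:
carry_out --plan '[[[0,0.025,0],[0,0,0],0],[[0,0.025,0],[0,0,0],0],[[0,0.015,0],[0,0,0],0],[[0,0,0],[0,0,0],0]]'

```text
time_s: 9.65
position: [0.5418, -0.1456, 0.0814]
tool_rot: [[0.601, -0.002, 0.799], [-0.799, 0.001, 0.601], [-0.002, -1.0, -0.001]]
ft_force: [-0.5, -0.3, 0.1]
grip_width: 0.0004
```

Call:
carry_out --plan '[[[0,0.005,0],[0,0,0],0],[[0,0.005,0],[0,0,0],0],[[0,0.003,0],[0,0,0],0],[[0,0,0],[0,0,0],0],[[0,0,0],[0,0,0],0]]'

```text
time_s: 10.28
position: [0.5426, -0.1464, 0.0696]
tool_rot: [[0.6, 0.001, 0.8], [-0.8, -0.0, 0.6], [0.001, -1.0, 0.0]]
ft_force: [1.0, 0.7, 2.8]
grip_width: -0.0002
```

Call:
carry_out --plan '[[[0,0.003,0],[0,0,0],0],[[0,0.002,0],[0,0,0],0],[[0,0,0],[0,0,0],0],[[0,0,0],[0,0,0],0]]'

```text
time_s: 10.78
position: [0.5427, -0.1464, 0.0658]
tool_rot: [[0.601, 0.002, 0.8], [-0.8, -0.001, 0.601], [0.002, -1.0, 0.001]]
ft_force: [-4.4, 1.7, 17.4]
grip_width: -0.0002
```

Call:
carry_out --plan '[[[0,-0.01,0],[0,0,0],0],[[0,-0.03,0],[0,0,0],0],[[0,-0.045,0],[0,0,0],0],[[0,-0.045,0],[0,0,0],0],[[0,-0.03,0],[0,0,0],0],[[0,0,0],[0,0,0],0],[[0,0,0],[0,0,0],0]]'

```text
time_s: 11.65
position: [0.5419, -0.1461, 0.223]
tool_rot: [[0.6, -0.002, 0.8], [-0.8, 0.001, 0.6], [-0.002, -1.0, -0.001]]
ft_force: [-0.6, -0.4, -1.2]
grip_width: -0.0002
```

Run:
```python
from plan import *
s=env.observe(); print(s['time_s'],s['position'].round(4),s['ft_force'].round(1),s['qvel'].round(2))
snap('wrist','w8.png'); t=snap('top','t8.png'); c=snap('scene','s8.png')
im=c['image'][120:270,150:350,::-1]; cv2.imwrite('pics/s8z.png',cv2.resize(im,None,fx=4,fy=4,interpolation=cv2.INTER_CUBIC))
im=t['image'][140:290,180:380,::-1]; cv2.imwrite('pics/t8z.png',cv2.resize(im,None,fx=4,fy=4,interpolation=cv2.INTER_CUBIC))
```

```text
11.65 [ 0.5419 -0.1461  0.223 ] [-0.6 -0.4 -1.2] [0.07 0.75 0.47 0.01 0.02 0.05]
```

View pics/s8z.png

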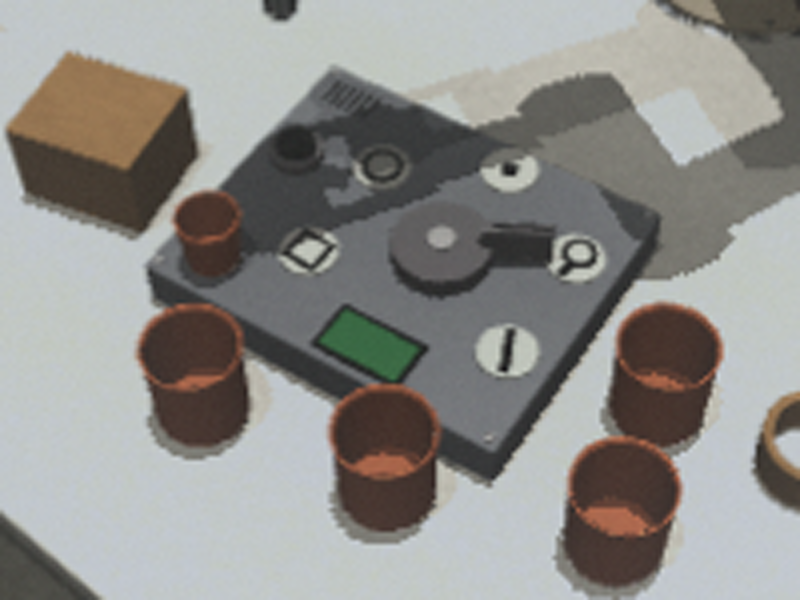

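View pics/t8z.png

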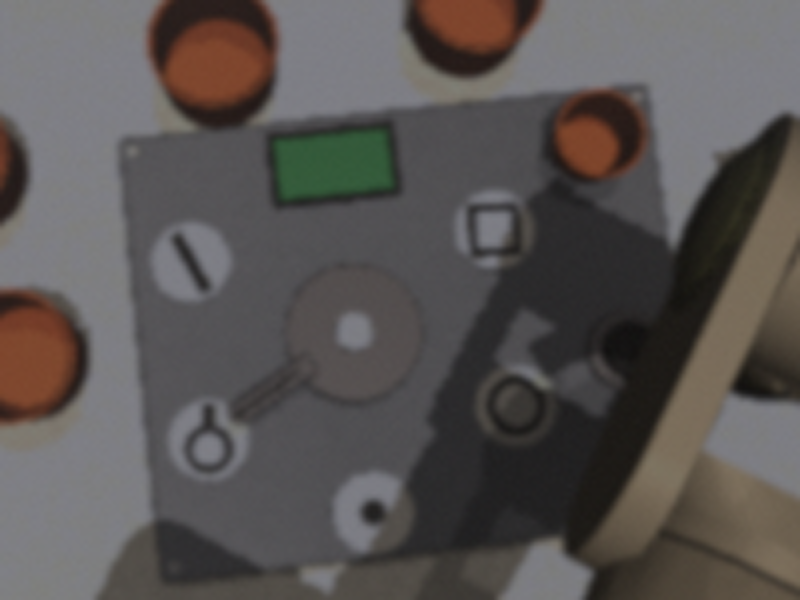

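View pics/w8.png

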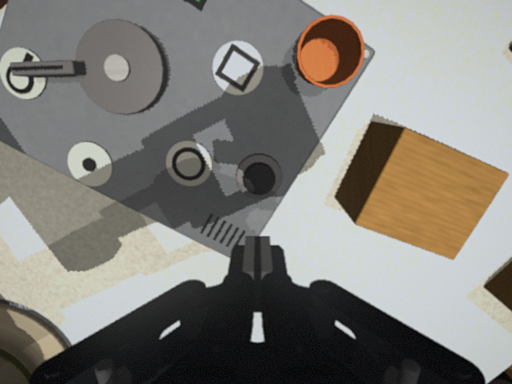

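Run:
```python
from plan import *
t=env.get_image('top')
X=atz(t,(412/4+139.6,238/4+179.6),.092)[:2]-A; print('q',(np.arctan2(X[1],X[0])-np.pi-yaw+np.pi)%(2*np.pi)-np.pi, np.hypot(*X))
print(env.close_job())
```

```text
q -1.0642139550424234 0.08889081058422206
the job is handed in; nothing more can be done
None
```

I pushed the tab clockwise from about q = 0.22 to the mug label at -1.05, using the shut fingertips. Then I backed off and pressed the confirm button. The job is handed in after about 12 s on the clock; it gave no verdict.

- **Selector:** the last wrist view while I was pushing put the tab at q ≈ -1.05. The final top view gave about -1.064, which is roughly 1.6 mm off at the label against the 14 mm allowed. I saw no sign of the selector lifting.
- **Button:** the fingertips bottomed out at z = 0.0658 with 17 N, about 6 mm below the button's top. The final pictures show it up again.
- **Bystanders:** the mugs, cup and carton, and the visible edge of the tape core, look the same before and after in the scene view. I compared them by eye and did not measure their positions.
- **Robot:** the fingertips finished about 0.15 m above the button, with nothing but sensor noise (1.4 N) on the wrist.

Two early readings disagreed with the rest. The detector's positions for the mug and tray labels did not agree between the two views. I used a fit of the counter's pose to label centres, button and corners in both cameras instead. Separate fits from each camera agreed to 0.5 mm.

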